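Prop the hood of the fume filter box open

TASK

Open the small fume filter box for a filter change: lift its hood by the handle right back until it leans on its stop by itself, swing the prop rod up from its saddle until it leans on its own stop just past upright, then take the hood by the handle again and lower it gently on to the rod, so that the rod's tip sits in the socket under the hood and carries it half open. Do not let the hood drop, leave the things around the box where they are, and let go at the end.

Things in the scene. Friction and masses are not known exactly. Their poses are not given: they have to be found in the camera images.
- filter_box: Grey sheet-metal fume filter box standing fixed on the worktop, 184 mm deep (x) and 208 mm wide (y), walls 64 mm high, open at the top under its hood. Origin under its middle on the worktop; x points to its back, y to its left, z up; front (slots, switch) towards the robot at yaw 0. The pleated filter and blower, 65 mm behind the prop rod, reach 64 mm high.
- hood (a joint): Angle of the flat grey hood (198 x 224 mm, 28 mm thick with its skirt and panel, 0.4 to 0.8 kg) about the hinge along the right edge of the box: 0 closed, grows as the left edge lifts, 1.57 upright, 1.92 leaning on its stop to the right (stays there by its weight). Below upright it falls shut unless held. Carried by the prop it stands at about 0.86.
- hood_handle (a point): Middle of the bar of the hood's bow handle on its left edge: a round steel bar 10 mm thick, straight for 88 mm along the box's x axis, 266 mm from the hinge, 42 mm out from the hood's edge. Moves with the hood; with the hood closed it is 70 mm above the worktop, leaning back about 320 mm.
- hood_hinge (a point): Middle of the hinge line of the hood, 70 mm above the worktop; the hinge runs along the box's x axis. Turns with the hood: its y axis points from the hinge along the hood to the handle.
- socket (a point): The socket bracket under the hood, near its front edge: the point where the centre of the rod's round tip lies when seated, 99 mm from the hinge line. It has a plate above the tip, a lip on the handle side and a low lip on the hinge side. Moves with the hood.
- prop (a joint): Angle of the prop rod about its pivot, which is parallel to the hood's hinge: 0 lying level in its saddle under the hood, pointing left (y of the box), 8 mm thick, grows as its tip swings up, 1.57 upright, 1.885 leaning on its stop to the right (stays there by its weight). It turns freely. Short of upright it falls back into the saddle. Standing on its stop it meets the socket when the hood is lowered; carrying the hood it may stand up to 0.05 less.
- prop_pivot (a point): Pivot of the prop rod, 45 mm above the worktop, 96 mm to the left of the hood's hinge, 50 mm in front of the middle of the box.
- prop_grip (a point): Middle of the black sleeve on the finger pin of the prop rod: the pin sticks out sideways from the rod towards the back of the box (along its x axis, parallel to the pivot); sleeve 12 mm thick and 32 mm long, its middle 25 mm beside the rod and 78 mm from the pivot axis. Moves with the rod; lying it is 45 mm above the worktop, with 35 mm to the left wall of the box, 36 mm down to its floor.
- prop_tip (a point): Centre of the round tip (8 mm thick) of the steel prop rod, 106 mm from the pivot. Moves with the rod.
- sleeve_tall_mid (a point): Centre of a bystander: steel sleeve 35 mm across, 62 mm high, standing on the left behind the handle. Leave it.
- ring_big_mid (a point): Centre of a bystander: flat steel ring 66 mm across, 20 mm high, lying to the right of the box. Leave it.
- tape_1_mid (a point): Centre of a bystander: roll of black tape, 64 mm across, 19 mm high, behind the box. Leave it.
- brass_bush_mid (a point): Centre of a bystander: flanged brass bush 42 mm across, 26 mm high, to the left of the handle. Leave it.

How it is judged:
On the way, in this order (a step that is already met when the one before it is completed fails the run):
1. the hood leans back on its stop, past upright (value of joint hood above 1.8 rad), for 0.2 s.
2. the prop rod leans on its stop past upright while the hood is still back (value of joint prop above 1.75 rad and value of joint hood above 1.65 rad), for 0.2 s.
At the end, for the whole second after the job is handed in: The hood rests half open on the prop rod (hood angle 0.78 to 0.98), the rod past upright (over 1.75) with the centre of its tip within 7 mm of the seat in the hood's socket, the hood at rest (under 0.05 rad/s) (value of joint hood between 0.78 and 0.98 rad and value of joint prop above 1.75 rad and distance between prop_tip and socket below 0.007 m and velocity of joint hood between -0.05 and 0.05 rad/s); the robot touches nothing.
It fails at once if the hood is dropped or slammed down (falls faster than 2.5 rad/s) (velocity of joint hood below -2.5 rad/s).
It fails at once if a thing standing around the box is pushed more than 20 mm (distance of any of sleeve_tall_mid, ring_big_mid, tape_1_mid, brass_bush_mid from where it was at the start of the episode above 0.02 m).
It also fails if it takes over 72 s, if anything falls off the work surface, if the arm or the gripper's body presses on something with over 40 N, if the wrist force passes 120 N, or if a joint passes its speed limit or range.

ROBOT

A 6-joint arm with a two-finger parallel gripper is mounted at the origin on a cart in front of the work surface, level with it; the furniture and walls round the work are solid. World frame = base frame: x ahead of the robot, y to its left, z up, the work surface at z = 0. Lengths are in m, angles in rad, forces in N, time in s.
With the tool pointing down it reaches from about 0.375 to 0.975 m from the base axis. Payload 3.8 kg.
Tool frame: the origin (TCP) lies midway between the tips of the shut fingers; the grasp point (between the pads) lies 19 mm behind it; z points along the fingers, y is the line along which they close (so a half turn about z gives the same grasp; the last joint's range is limited). The gripper opens to 88 mm and grips with 3 to 60 N. Pads are 18 mm wide; open, the fingers measure 123 mm over their backs; the gripper's body (75 mm by 187 mm) begins 45 mm behind the grasp point.
Start: joints at [-1.373, 0.264, 1.604, -0, 1.274, -0.037], TCP at [0.157, -0.656, 0.207] pointing down, gripper open.
Joint ranges: [-2.63, 2.63], [-0.94, 2.18], [0.31, 2.57], [-1.31, 4.45], [0, 2.66], [-2.55, 2.55]. Speed limits (rad/s): [2.57, 2.57, 3.14, 3.14, 3.14, 3.14].

INTERFACE

Orientations are given as a rotation vector (axis times angle).
In Python, from cell import manip, inverse_kinematics, cams, order gives the robot as it stands. Calls block until the motion is done:
- manip.move_pose(position, orientation): joint-space move of the TCP to a pose.
- manip.move_linear(position, rate=0.15, rot=None): straight line of the TCP; rot=None keeps the orientation; rate is the mean speed in m/s.
- manip.set_joints(angles): joint-space move.
- manip.set_gripper(opening, force=None): finger opening in m; force is the grip in N (None keeps the last); returns when the fingers have stopped.
- manip.dwell(seconds).
- inverse_kinematics(position, orientation): joint angles nearest the present ones, or None.
- manip.state(): the state.
- cams.capture(name): name is "scene" or "side" or "wrist"; returns a dict with "image" (400x640x3 uint8, blue, green, red), "z_map" (400x640 float32, m along the optical axis (not along the pixel's ray), 0 where there is no reading), "intrinsics" (3x3 intrinsics, pixels), "position" and "orientation" of the camera in the world; the wrist camera has in their place "T_tool_cam" (4x4, takes a point from camera to tool coordinates, whose origin is the TCP and whose axes are the flange's). Camera axes: x right, y down, z forward; pixel columns grow to the right and rows downward; lengths in m; the calibration is good to about 2 mm. A picture is of the moment at which its call begins: read the wrist's pose just before it.
A pose or a line that the arm cannot do raises manip.IKError and nothing moves.
- order.close_job(): hands the job in; it is judged then, once.
The state is a dict: "clock": time; "joint_pos": joint angles; "joint_velocities": joint speeds; "tau": joint torques, N m; "tool_pos": TCP position; "tcp_rot": TCP orientation; "contact_force": force on the tool from outside, world axes, zero at the start; "moment": the same for the moment, N m; "gripper_width": finger opening in m; "grasp_force": force on a finger pad.
Only numpy, scipy, OpenCV 4.12 (cv2) and the standard library are available. Lean on these libraries where they do the work, as an engineer would, in place of code of your own. Each camera call takes 0.05 s, during which the arm holds its last target. There are 200 camera calls.

## Working session

There is one attempt and no reset: what is moved stays moved. The work goes in short steps, each a Python script; the robot and the scene stay as the last script left them, time stands still between calls to the robot, and variables do not carry over. Pictures are saved under pics/ and viewed, at most 10 in all, crops included, and the job is handed in when it is done.

```bash
ls; mkdir -p pics; cat > h.py <<'E'
import numpy as np, cv2
from scipy.spatial.transform import Rotation as R
from cell import manip, inverse_kinematics, cams, order
def rotm(o):
    o=np.array(o,float)
    return o if o.shape==(3,3) else R.from_rotvec(o).as_matrix()
def cap(name):
    s=manip.state(); c=cams.capture(name)
    if 'T_tool_cam' in c:
        T=np.eye(4);T[:3,:3]=rotm(s['tcp_rot']);T[:3,3]=s['tool_pos'];T=T@c['T_tool_cam']
    else:
        T=np.eye(4);T[:3,:3]=rotm(c['orientation']);T[:3,3]=c['position']
    c['T']=T; return c
def pt(c,u,v,z=None):
    z=c['z_map'][int(v),int(u)] if z is None else z
    k=c['intrinsics']; p=np.array([(u-k[0,2])/k[0,0]*z,(v-k[1,2])/k[1,1]*z,z,1])
    return (c['T']@p)[:3]
def save(c,f,x0=0,y0=0,x1=640,y1=400,s=1.25):
    im=c['image'][y0:y1,x0:x1]; cv2.imwrite('pics/'+f,cv2.resize(im,None,fx=s,fy=s,interpolation=cv2.INTER_CUBIC))
E
python3 - <<'E'
from h import *
import pickle
for n in ['scene','side']:
    c=cap(n); save(c,n+'0.png'); pickle.dump(c,open(n+'0.pkl','wb'))
    print(n,c['T'].round(3).tolist(),c['intrinsics'][0,0],c['orientation'])
print(manip.state())
E
```

```text
pics
scene [[-0.85, -0.365, 0.379, 0.182], [-0.526, 0.617, -0.586, 0.604], [-0.02, -0.697, -0.717, 0.829], [0.0, 0.0, 0.0, 1.0]] 471.5226170361062 [-0.73317515  2.61914433 -1.05532367]
side [[-0.959, -0.125, 0.254, 0.3], [-0.283, 0.412, -0.866, 0.92], [0.003, -0.903, -0.43, 0.535], [0.0, 0.0, 0.0, 1.0]] 431.04790876620564 [-0.3649102   2.51077602 -1.58574331]
{'clock': 0.1, 'joint_pos': array([-1.37291572e+00,  2.64687242e-01,  1.60522755e+00,  2.29151458e-05,
        1.27370158e+00, -3.68835965e-02]), 'joint_velocities': array([ 0.00110768, -0.00093291, -0.00441085,  0.00017153, -0.00019807,
        0.00119884]), 'tau': array([-2.06596519e-04, -5.03618181e+01, -3.58070755e+01,  7.30755553e-02,
        2.33769795e-02, -5.31808428e-05]), 'tool_pos': array([ 0.15689258, -0.65578913,  0.20531156]), 'tcp_rot': array([-3.11797038e+00, -3.67673549e-01,  2.21177935e-04]), 'contact_force': array([ 0.49761039, -0.84593747,  0.56058665]), 'moment': array([ 0.03156705, -0.00984104, -0.01574089]), 'grasp_force': 0.0, 'gripper_width': 0.08840734713440998}
```

View pics/scene0.png

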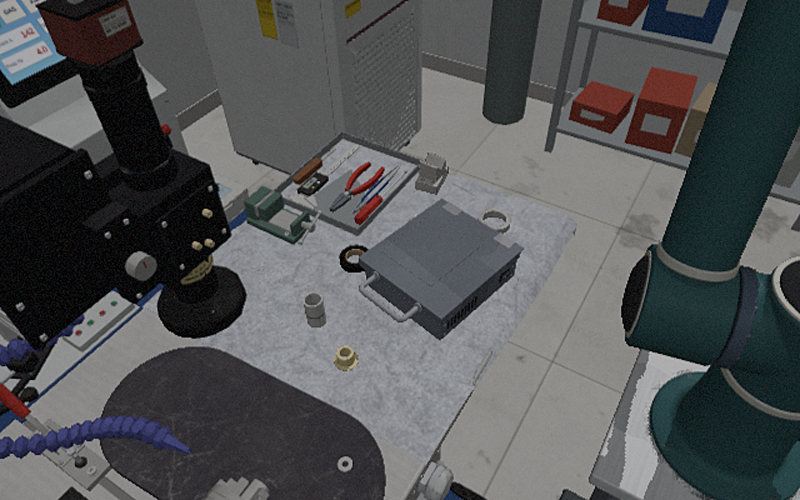

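View pics/side0.png

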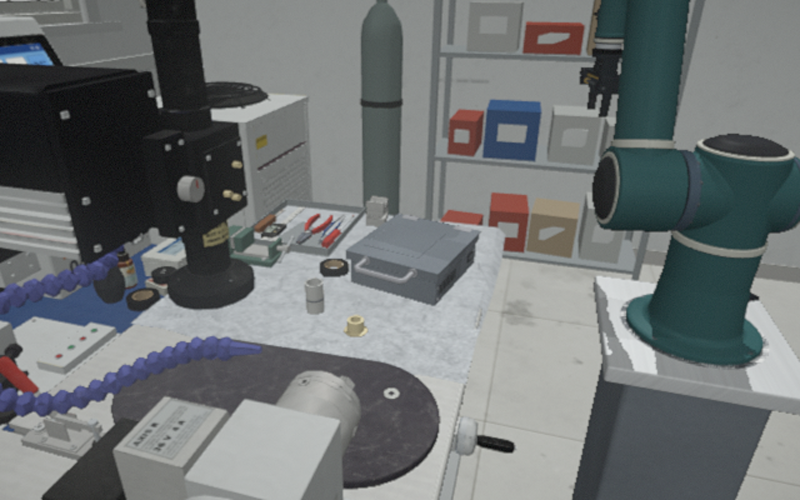

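The scene view shows the closed box (hood corners near (360,258), (443,200), (522,247), (440,320) in the 800-px picture). Its handle bar runs from about (365,288) to (405,318), with the sleeve at (315,310), bush at (345,358), tape at (352,258) and ring at (495,220). The side view shows the handle at about (360,268)–(408,275).

```bash
python3 - <<'E'
from h import *
import pickle
for n,(x0,y0,x1,y1) in {'scene':(280,155,425,275),'side':(275,170,390,245)}.items():
    c=pickle.load(open(n+'0.pkl','rb'))
    V,U=np.mgrid[y0:y1,x0:x1]; z=c['z_map'][y0:y1,x0:x1]; k=c['intrinsics']
    P=np.stack([(U-k[0,2])/k[0,0]*z,(V-k[1,2])/k[1,1]*z,z],-1)@c['T'][:3,:3].T+c['T'][:3,3]
    ok=(z>0.2)&(P[...,2]>0.035)&(P[...,2]<0.16); 
    n_,lab,st,_=cv2.connectedComponentsWithStats(ok.astype(np.uint8)); L=1+np.argmax(st[1:,4])
    Q=P[lab==L]; print(n,len(Q),np.percentile(Q[:,2],[2,50,98]).round(3))
    top=Q[abs(Q[:,2]-np.median(Q[:,2]))<.01]
    r=cv2.minAreaRect(top[:,:2].astype(np.float32)); print('rect',r, cv2.boxPoints(r).round(3).tolist())
    np.save(n+'Q.npy',Q)
c=pickle.load(open('scene0.pkl','rb')); d=pickle.load(open('side0.pkl','rb'))
a=c['image'][205:265,275:345]; b=d['image'][195:235,275:345]
cv2.imwrite('pics/handle.png',np.vstack([cv2.resize(a,None,fx=7,fy=7,interpolation=2),cv2.resize(b,None,fx=7,fy=7,interpolation=2)])[:700])
im=np.hstack([cv2.resize(a,None,fx=5.7,fy=5.7,interpolation=2),cv2.resize(b,None,fx=5.7,fy=5.7,interpolation=2)[:342] if 0 else cv2.copyMakeBorder(cv2.resize(b,None,fx=5.7,fy=5.7,interpolation=2),0,342-228,0,0,cv2.BORDER_CONSTANT)])
cv2.imwrite('pics/handle.png',im); print(im.shape)
for nm,u,v in [('sleeve',315,297),('bush',345,350),('tape',352,247),('ring',495,213)]: print(nm,pt(c,u/1.25,v/1.25).round(3))
E
```

```text
scene 7913 [0.04  0.08  0.083]
rect ((0.5167350172996521, -0.02705654501914978), (0.2716238796710968, 0.20144033432006836), 76.62959289550781) [[0.3869999945163727, -0.13600000739097595], [0.5830000042915344, -0.18199999630451202], [0.6460000276565552, 0.0820000022649765], [0.44999998807907104, 0.12800000607967377]]
side 4387 [0.039 0.079 0.082]
rect ((0.515210747718811, -0.0260312557220459), (0.2742252051830292, 0.19995354115962982), 76.22391510009766) [[0.38499999046325684, -0.13500000536441803], [0.5799999833106995, -0.18299999833106995], [0.6449999809265137, 0.08299999684095383], [0.45100000500679016, 0.13099999725818634]]
(342, 798, 3)
sleeve [0.658 0.131 0.05 ]
bush [0.566 0.177 0.018]
tape [ 0.694 -0.029  0.016]
ring [ 0.498 -0.261  0.014]
```

View pics/handle.png

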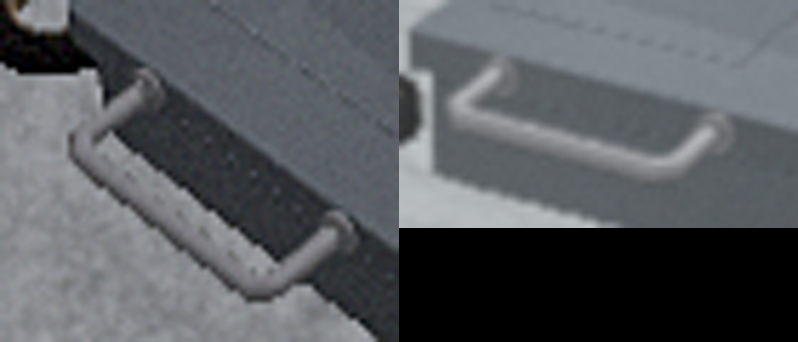

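The crops show the bar's bends at scene pixels (289.9,230.8) and (321.0,255.3), and side pixels (286.0,213.8) and (321.1,224.8). I'll triangulate these, then move above the handle.

```bash
cat >> h.py <<'E'
def tri(c1,p1,c2,p2):
    P=[c['intrinsics']@np.linalg.inv(c['T'])[:3] for c in (c1,c2)]
    X=cv2.triangulatePoints(P[0],P[1],np.array(p1,float).reshape(2,1),np.array(p2,float).reshape(2,1))
    return (X[:3]/X[3]).ravel()
YAW=np.radians(-13.5); EX=np.array([np.cos(YAW),np.sin(YAW),0]); EY=np.array([-np.sin(YAW),np.cos(YAW),0]); EZ=np.array([0,0,1.])
def rot(phi=0,sgn=1):
    "tool z down, tilted so that the body leans to box-left by phi; tool y along sgn*box y"
    z=-np.cos(phi)*EZ-np.sin(phi)*EY; y=sgn*(np.cos(phi)*EY-np.sin(phi)*EZ)
    return R.from_matrix(np.c_[np.cross(y,z),y,z]).as_rotvec()
def tcp(g,phi=0): return g+0.019*(-np.cos(phi)*EZ-np.sin(phi)*EY)   # TCP for grasp point g
E
python3 - <<'E'
from h import *
import pickle
c=pickle.load(open('scene0.pkl','rb')); d=pickle.load(open('side0.pkl','rb'))
A=tri(c,(289.9,230.8),d,(286.05,213.8)); B=tri(c,(321.0,255.3),d,(321.1,224.8)); M=(A+B)/2
print(A.round(4),B.round(4),M.round(4),'yaw',np.degrees(np.arctan2(*(A-B)[1::-1])),'len',np.linalg.norm(A-B))
for n in ['scene','side']:
    Q=np.load(n+'Q.npy')-M; a,b,z=Q@EX,Q@EY,Q[:,2]
    s=(abs(b)<.012)&(abs(a)<.035)&(abs(z)<.02); print(n,s.sum(),'bar',np.median(Q[s],0)+M, 'ztop',np.percentile(z[s]+M[2],95), 'bmin',np.percentile(b[abs(z-.01)<.01],1), 'amin/max hood',np.percentile(a[b<-.05],[1,99]))
for g in (1,-1): print(g,inverse_kinematics(tcp(M+.1*EZ),rot(0,g)),inverse_kinematics(tcp(M+.25*EZ-.35*EY),rot(0,g)),inverse_kinematics(tcp(M+.07*EZ-.19*EY),rot(.7,g)))
E
```

```text
[0.5879 0.0879 0.0727] [0.4995 0.1065 0.0679] [0.5437 0.0972 0.0703] yaw -11.91085679719067 len 0.09047106047482084
scene 142 bar [0.54344931 0.10167713 0.07336382] ztop 0.07653533862641006 bmin -0.25821426348103593 amin/max hood [-0.09592323  0.09927894]
side 124 bar [0.54501111 0.10344117 0.07268844] ztop 0.07554771351908819 bmin -0.2561130858699765 amin/max hood [-0.09655222  0.09772082]
1 [ 0.13177476  0.07475421  1.92856955  0.          1.13826889 -1.20340212] [-5.32232955e-01 -7.38552156e-02  1.79937306e+00 -4.44089210e-16
  1.41607481e+00 -1.86740983e+00] [ 0.2132887   0.24230127  1.97604345 -0.64052948  1.33008288 -0.83288528]
-1 [0.13177476 0.07475421 1.92856955 0.         1.13826889 1.93819054] [-0.53223295 -0.07385522  1.79937306  0.          1.41607481  1.27418282] [ 0.2132887   0.24230127  1.97604345 -0.64052948  1.33008288  2.30870737]
```

```bash
python3 - <<'E'
from h import *
import pickle
M=np.array([.545,.100,.071])
manip.set_gripper(.03,20)
manip.move_pose(tcp(M+.15*EZ),rot())
s=manip.state(); print(s['clock'],s['tool_pos'],s['gripper_width'])
manip.dwell(.2)
c=cap('wrist'); save(c,'w1.png'); pickle.dump(c,open('w1.pkl','wb'))
print(c['T_tool_cam'].round(3).tolist())
K=c['intrinsics']
for n,p in {'M':M,'A':M+.044*EX,'B':M-.044*EX}.items():
    q=np.linalg.inv(c['T'])@np.r_[p,1]; print(n,(K@q[:3]/q[2])[:2]*1.25,q[2])
E
```

```text
4.0417 [0.54522267 0.09928255 0.20199612] 0.02988670375833868
[[0.0, -0.957, -0.289, 0.075], [1.0, 0.0, 0.001, -0.001], [-0.001, -0.289, 0.957, -0.178], [0.0, 0.0, 0.0, 1.0]]
M [404.29385373 230.67757339] 0.31719370104014355
A [404.26108525 281.62405307] 0.3299305726737178
B [404.32936392 175.46842847] 0.30445682940656926
```

View pics/w1.png

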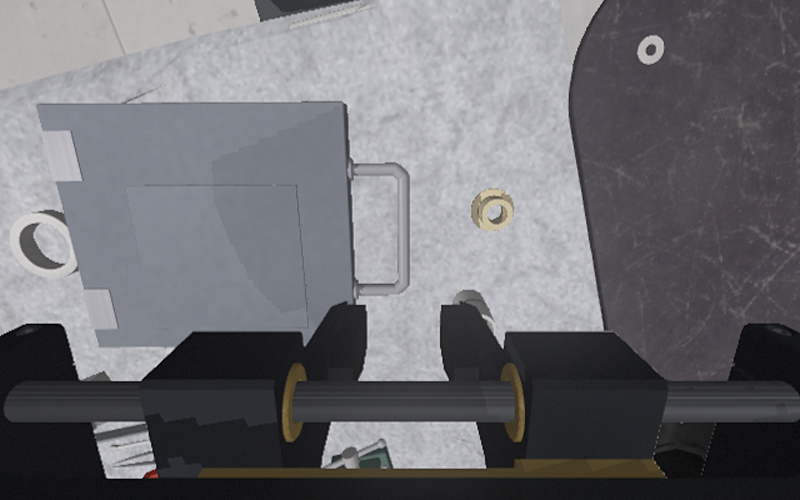

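The wrist view confirms the bar at x≈404, y≈165–293, straight along the tool and where I predicted it (404, 175–282). I'll grip it and swing the hood back.

```bash
cat >> h.py <<'E'
def f(tag=''):
    s=manip.state(); print(tag,round(s['clock'],2),s['tool_pos'].round(4),'F',s['contact_force'].round(1),'w',round(s['gripper_width'],4),'g',round(s['grasp_force'],1))
    return s
M=np.array([.545,.100,.070]); H=M-.266*EY
def hpt(th,r=.266): return H+r*(np.cos(th)*EY+np.sin(th)*EZ)
E
python3 - <<'E'
from h import *
manip.move_linear(tcp(M),rate=.12); f('down')
manip.set_gripper(0,20); f('grip')
for th in np.linspace(0,1.92,9)[1:]:
    manip.move_linear(tcp(hpt(th)),rate=.12); s=f(round(th,2))
    if np.abs(s['contact_force']).max()>35: print('stop'); break
E
```

```text
down 5.7 [0.5459 0.1001 0.052 ] F [ 0.3 -0.4  1.2] w 0.03 g 0.0
grip 6.28 [0.545 0.1   0.051] F [ 0.1 -0.3  0.5] w 0.0009 g 0.0
0.24 6.96 [0.5429 0.0925 0.1139] F [-0.  -0.5 -0.1] w 0.0004 g 0.0
0.48 7.64 [0.5376 0.0708 0.1733] F [ 0.   0.3 -0.5] w 0.0004 g 0.0
0.72 8.32 [0.5294 0.0358 0.2261] F [ 0.3  0.  -0.9] w 0.0004 g 0.0
0.96 9.01 [ 0.5184 -0.0104  0.2689] F [0.  0.2 0.8] w 0.0002 g 0.0
1.2 9.69 [ 0.5053 -0.0647  0.2986] F [-0.7  0.3  0.2] w -0.0001 g 0.0
1.44 10.38 [ 0.491  -0.1246  0.3144] F [0.6 0.8 0.5] w 0.0004 g 0.0
1.68 11.06 [ 0.4762 -0.1865  0.3153] F [ 0.1 -0.6  0.1] w 0.0005 g 0.0
1.92 11.74 [ 0.4617 -0.2469  0.301 ] F [-0.7  0.5 -0.5] w 0.0006 g 0.0
```

The gripper closed on nothing (width 0.001), so I need to see why before retrying.

```bash
python3 - <<'E'
from h import *
import pickle
c=cap('scene'); save(c,'s2.png'); pickle.dump(c,open('s2.pkl','wb'))
s=manip.state(); print(s['tcp_rot'],rot())
P=c['intrinsics']@np.linalg.inv(c['T'])[:3]
for n,p in dict(tcp=s['tool_pos'],bar=M).items():
    q=P@np.r_[p,1]; print(n,q[:2]/q[2]*1.25)
p0=pickle.load(open('scene0.pkl','rb'))
m=(c['z_map']>0)&(p0['z_map']>0); d=np.abs(c['z_map']-p0['z_map'])*m
print('handle region change',[round(float(np.median(d[a:b,e:g])),4) for a,b,e,g in [(230,255,290,320),(195,215,320,345)]])
E
```

```text
[3.68741326e-01 3.11945635e+00 5.00281356e-04] [0.36925462 3.11981657 0.        ]
tcp [528.40555069  97.00506095]
bar [379.32276741 304.06415228]
handle region change [0.0018, 0.0017]
```

View pics/s2.png

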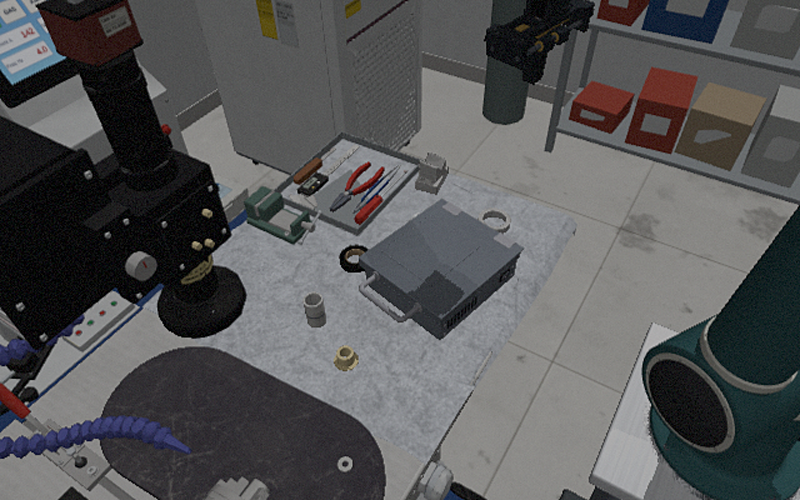

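The scene picture shows the hood still shut and everything in place. The fingertips are at about (527,80), while the reported TCP projects to (528,97). I'll check where the tips really are using depth.

```bash
python3 - <<'E'
from h import *
import pickle
s=manip.state(); c=pickle.load(open('s2.pkl','rb')); Rt=rotm(s['tcp_rot'])
def cloud(c):
    V,U=np.mgrid[0:400,0:640]; z=c['z_map'];k=c['intrinsics']
    return np.stack([(U-k[0,2])/k[0,0]*z,(V-k[1,2])/k[1,1]*z,z],-1)@c['T'][:3,:3].T+c['T'][:3,3]
P=cloud(c); T=(P-s['tool_pos'])@Rt
m=(c['z_map']>.2)&(np.linalg.norm(T,axis=-1)<.15); q=T[m]
for lo in np.arange(-.1,.02,.01):
    b=q[(q[:,2]>=lo)&(q[:,2]<lo+.01)]
    if len(b): print('scene tool z',round(lo,2),len(b),'x',b[:,0].min().round(3),b[:,0].max().round(3),'y',b[:,1].min().round(3),b[:,1].max().round(3))
print('scene max tool z',np.percentile(q[:,2],[95,99,100]))
for n in ['w1']:
    c=pickle.load(open(n+'.pkl','rb')); k=c['intrinsics']; print(k[0])
    V,U=np.mgrid[0:400,0:640]; z=c['z_map']
    Q=np.stack([(U-k[0,2])/k[0,0]*z,(V-k[1,2])/k[1,1]*z,z],-1)@c['T_tool_cam'][:3,:3].T+c['T_tool_cam'][:3,3]
    m=(z>.05)&(np.abs(Q[...,0])<.02)&(abs(Q[...,1])<.045)&(Q[...,2]<.05); q=Q[m]
    for lo in np.arange(-.1,.04,.01):
        b=q[(q[:,2]>=lo)&(q[:,2]<lo+.01)]
        if len(b): print('wrist tool z',round(lo,2),len(b),'x',b[:,0].min().round(3),b[:,0].max().round(3),'y',b[:,1].min().round(3),b[:,1].max().round(3))
    bar=Q[(z>.2)&(U>300)&(U<340)&(V>150)&(V<215)]; 
    W=cloud(c)[150:215,318:328].reshape(-1,3); print('bar seen by wrist',np.median(W,0))
E
```

```text
scene tool z -0.1 83 x -0.033 0.035 y -0.084 0.089
scene tool z -0.09 26 x -0.001 0.012 y 0.008 0.02
scene tool z -0.08 76 x -0.004 0.013 y -0.017 0.019
scene tool z -0.07 69 x -0.004 0.013 y -0.018 0.02
scene tool z -0.06 77 x -0.009 0.012 y -0.015 0.018
scene tool z -0.05 70 x -0.009 0.012 y -0.016 0.017
scene tool z -0.04 45 x -0.009 0.012 y -0.012 0.015
scene max tool z [-0.04850342 -0.03682054 -0.03116371]
[313.96357306   0.         322.34438349]
wrist tool z -0.1 603 x -0.012 0.009 y -0.024 0.022
wrist tool z -0.09 513 x -0.011 0.012 y -0.029 0.027
wrist tool z -0.08 1476 x -0.011 0.012 y -0.031 0.03
wrist tool z -0.07 1015 x -0.006 0.012 y -0.032 0.031
wrist tool z -0.06 1198 x -0.01 0.011 y -0.031 0.03
wrist tool z -0.05 763 x -0.009 0.012 y -0.03 0.029
wrist tool z -0.04 451 x -0.009 0.011 y -0.029 0.028
bar seen by wrist [0.54149376 0.09987237 0.07372474]
```

Both depth maps put the real fingertips about 32 mm short of the reported TCP, with the body starting at −0.096 instead of −0.064. The grasp point is therefore 51 mm behind the reported TCP. I'll correct the offset and repeat, with a check on the grip.

```bash
sed -i 's/return g+0.019\*/return g+0.051*/' h.py; python3 - <<'E'
from h import *
import sys
manip.set_gripper(.03,20)
manip.move_pose(tcp(M+.08*EZ),rot())
manip.move_linear(tcp(M),rate=.12); f('down')
manip.set_gripper(0,20); s=f('grip')
if s['gripper_width']<.006: sys.exit('no grip')
for th in np.linspace(0,1.92,9)[1:]:
    manip.move_linear(tcp(hpt(th)),rate=.12); s=f(round(th,2))
    if np.abs(s['contact_force']).max()>30 or s['gripper_width']<.006: print('stop'); break
E
```

```text
down 14.72 [0.5457 0.0999 0.0196] F [-0.4 -0.5 -1.1] w 0.0304 g 0.0
grip 15.28 [0.5456 0.0995 0.0197] F [-1.3 -4.1  4.5] w 0.0089 g 19.1
0.24 15.97 [0.5436 0.0924 0.0821] F [ 3.5 -3.2 -2.5] w 0.0089 g 20.4
0.48 16.65 [0.5384 0.0704 0.1414] F [ 4.6 -3.6 -4.6] w 0.0088 g 20.1
0.72 17.33 [0.53   0.0349 0.1933] F [ 4.8 -5.4 -4.8] w 0.0082 g 20.2
0.96 18.02 [ 0.5191 -0.0116  0.2348] F [ 7.7 -7.2 -8.9] w 0.0081 g 20.5
1.2 18.7 [ 0.506  -0.0657  0.2639] F [  9.2  -6.6 -12.5] w 0.0082 g 20.7
1.44 19.38 [ 0.4918 -0.1246  0.2793] F [  8.6  -3.1 -12.4] w 0.008 g 20.7
1.68 20.07 [ 0.4771 -0.1855  0.2801] F [  8.2  -0.9 -11. ] w 0.0079 g 20.6
1.92 20.75 [ 0.4628 -0.2451  0.2659] F [ 8.3  1.4 -9.3] w 0.0079 g 20.5
```

```bash
python3 - <<'E'
from h import *
import pickle
manip.set_gripper(.03,20)
g=hpt(1.92)
manip.move_linear(tcp(g)+.10*EZ,rate=.2); f('up')
G=H+.174*EY-.025*EX; G[2]=.045; print('G',G)
manip.set_gripper(.03)
manip.move_pose(tcp(G+.14*EZ),rot()); manip.dwell(.2); f('above')
c=cap('wrist'); save(c,'w3.png'); pickle.dump(c,open('w3.pkl','wb')); K=c['intrinsics']
for n,p in {'G':G,'pivot':H+.096*EY-.05*EX-.025*EZ,'tip':H+.202*EY-.05*EX-.025*EZ}.items():
    q=np.linalg.inv(c['T'])@np.r_[p,1]; print(n,(K@q[:3]/q[2])[:2]*1.25)
d=cap('scene'); pickle.dump(d,open('s3.pkl','wb')); e=cap('side'); pickle.dump(e,open('d3.pkl','wb'))
P=d['intrinsics']@np.linalg.inv(d['T'])[:3]; q=P@np.r_[G,1]; print('G scene',q[:2]/q[2])
u,v=(q[:2]/q[2]).astype(int)
im=np.hstack([cv2.resize(d['image'][120:290,270:430],(640,680))[:600,:],]) 
save(d,'s3.png',270,100,430,290,3.1)
E
```

```text
up 21.91 [ 0.4614 -0.247   0.3681] F [-0.7 -0.4 -1.1] w 0.0301 g 0.0
G [0.49921378 0.0163781  0.045     ]
above 23.66 [0.5002 0.0155 0.1351] F [ 0.3 -0.1 -0. ] w 0.0296 g 0.0
G [404.71689907 242.70535248]
pivot [291.51745851 207.85823241]
tip [445.36158152 207.68600272]
G scene [342.45131691 233.24263357]
```

View pics/w3.png

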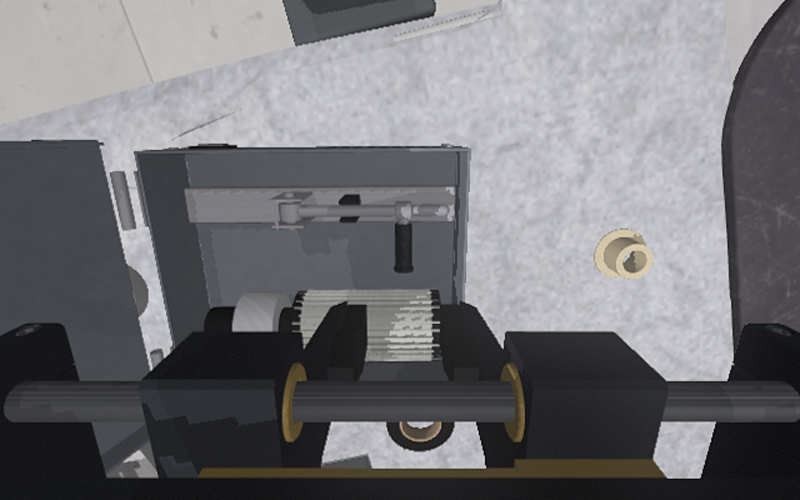

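View pics/s3.png

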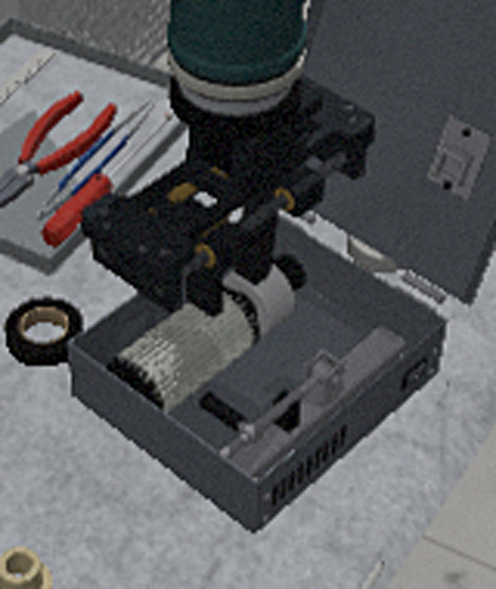

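The wrist view shows the sleeve's middle at (403,247) against the predicted (405,243), and the rod at y≈211. The scene crop shows the hood leaning back with its socket at (455,165), and the sleeve at scene pixel (341,231). Next I'll triangulate the sleeve, then grasp and swing the rod.

```bash
cat >> h.py <<'E'
PV=H+.095*EY-.047*EX; PV[2]=.045
def gpt(al): return PV+.078*(np.cos(al)*EY+np.sin(al)*EZ)+.025*EX
def tilt(al): return .7*np.clip((al-.3)/1.3,0,1)
E
python3 - <<'E'
from h import *
import pickle,sys
w=pickle.load(open('w3.pkl','rb')); d=pickle.load(open('s3.pkl','rb'))
print('tri',tri(w,(403/1.25,247/1.25),d,(341,231.3)),'depth',pt(w,403/1.25,247/1.25),'used',gpt(0))
manip.set_gripper(.026,12)
manip.move_linear(tcp(gpt(0)+.03*EZ),rate=.15)
manip.move_linear(tcp(gpt(0)),rate=.08); s=f('down')
if np.abs(s['contact_force']).max()>8: sys.exit('contact')
manip.set_gripper(0,12); s=f('grip')
if s['gripper_width']<.008: sys.exit('no grip')
for al in np.linspace(0,1.87,11)[1:]:
    manip.move_linear(tcp(gpt(al),tilt(al)),rate=.07,rot=rot(tilt(al))); s=f(round(al,2))
    if np.abs(s['contact_force']).max()>20 or s['gripper_width']<.008: print('stop'); break
E
```

```text
tri [0.50300867 0.01486939 0.04725775] depth [0.50072926 0.01475832 0.04953282] used [0.50189744 0.0147054  0.045     ]
down 25.49 [ 0.5016  0.0147 -0.0062] F [0.8 0.8 0.7] w 0.0259 g 0.0
grip 25.86 [ 0.5025  0.015  -0.0055] F [0.3 1.5 1.2] w 0.011 g 11.8
0.19 26.22 [0.5021 0.0137 0.0089] F [ 1.4  3.6 -0.1] w 0.0109 g 11.9
0.37 26.58 [0.5006 0.008  0.0225] F [1.7 5.2 0.7] w 0.0112 g 11.8
0.56 26.99 [ 0.498  -0.0033  0.0357] F [1.7 4.2 2.7] w 0.0113 g 11.6
0.75 27.41 [ 0.4942 -0.018   0.0477] F [ 3.9 -2.6 -3.1] w 0.0108 g 12.1
0.94 27.83 [ 0.4899 -0.0335  0.0586] F [ 3.9 -4.6 -6.2] w 0.0107 g 12.4
1.12 28.27 [ 0.4854 -0.0496  0.0679] F [ 3.2 -4.7 -9.2] w 0.0107 g 12.6
1.31 28.7 [ 0.4816 -0.0666  0.0764] F [-0.6 -0.8 -4. ] w 0.011 g 12.2
1.5 29.12 [ 0.4776 -0.0849  0.082 ] F [-2.4 -0.2 -1.9] w 0.0111 g 12.0
1.68 29.52 [ 0.474  -0.1014  0.0834] F [-1.5  1.9 -3. ] w 0.0113 g 12.0
1.87 29.88 [ 0.4707 -0.1156  0.0802] F [ 1.4  1.8 -5.9] w 0.0107 g 12.1
```

```bash
python3 - <<'E'
from h import *
import pickle
ph=tilt(1.87); back=np.cos(ph)*EZ+np.sin(ph)*EY
manip.set_gripper(.032); manip.dwell(.3)
p=tcp(gpt(1.87),ph)+.12*back
manip.move_linear(p,rate=.15); f('out')
manip.move_pose(tcp(hpt(1.92)+.12*EZ+.12*EY),rot()); f('high')
c=cap('scene'); pickle.dump(c,open('s4.pkl','wb')); d=cap('side'); pickle.dump(d,open('d4.pkl','wb'))
a=cv2.resize(c['image'][100:290,270:430],None,fx=2.5,fy=2.5); b=cv2.resize(d['image'][110:250,270:430],None,fx=2.5,fy=2.5)
im=np.zeros((475,800,3),np.uint8); im[:,:400]=a; im[:350,400:]=b; cv2.imwrite('pics/s4.png',im)
tip=PV+.106*(np.cos(1.885)*EY+np.sin(1.885)*EZ); piv=PV
for n,q,o in ((c,'scene',(270,100,0)),(d,'side',(270,110,400))):
    P=n['intrinsics']@np.linalg.inv(n['T'])[:3]
    for k,x in dict(tip=tip,piv=piv,g=gpt(1.885),handle=hpt(1.92)).items(): y=P@np.r_[x,1]; y=y[:2]/y[2]; print(q,k,(y-o[:2])*2.5+[o[2],0])
E
```

```text
out 31.62 [ 0.488  -0.0406  0.1716] F [-0.6  0.  -0.5] w 0.0322 g 0.0
high 32.63 [ 0.4889 -0.1303  0.3868] F [-0.4  0.3 -0.9] w 0.032 g 0.0
scene tip [292.7538698  197.29256914]
scene piv [259.63546531 297.892852  ]
scene g [261.35507305 210.96252649]
scene handle [385.49547581 -76.36928682]
side tip [625.00534491 135.74639544]
side piv [606.38596404 238.48872908]
side g [597.33504795 158.42811786]
side handle [651.21686631 -70.63644428]
```

View pics/s4.png

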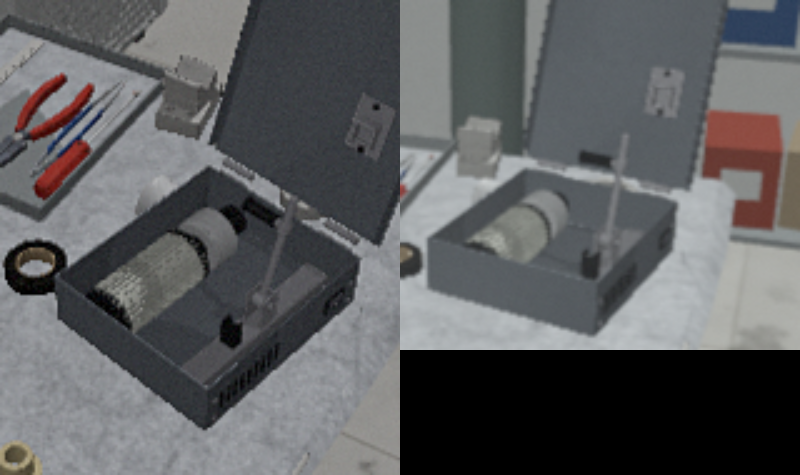

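The picture shows the rod standing on its stop with its tip at (292,197), as predicted, and the hood still back. Now I'll take the handle again and lower the hood.

```bash
python3 - <<'E'
from h import *
import sys
manip.set_gripper(.032,20)
manip.move_linear(tcp(hpt(1.92)+.08*EZ),rate=.2)
manip.move_linear(tcp(hpt(1.92)),rate=.1); s=f('down')
if np.abs(s['contact_force']).max()>15: sys.exit('contact')
manip.set_gripper(0,20); s=f('grip')
if s['gripper_width']<.006: sys.exit('no grip')
for th in list(np.linspace(1.92,.96,6)[1:])+[.93,.91,.89,.88]:
    manip.move_linear(tcp(hpt(th,.265)),rate=.1 if th>.95 else .03); s=f(round(th,3))
    if np.abs(s['contact_force']).max()>25 or s['gripper_width']<.006: print('stop'); break
E
```

```text
down 34.68 [ 0.4621 -0.2474  0.2697] F [0.2 0.1 0.1] w 0.0318 g 0.0
grip 35.16 [ 0.4619 -0.2476  0.2695] F [-0.1 -1.3  2.8] w 0.0089 g 19.6
1.728 35.82 [ 0.4733 -0.1991  0.2815] F [-2.3 -1.4  6.2] w 0.0086 g 19.2
1.536 36.48 [ 0.4847 -0.1497  0.2836] F [-2.9  0.6  4.6] w 0.0085 g 19.4
1.344 37.13 [ 0.496  -0.1009  0.2762] F [-4.1  1.2 -0.2] w 0.0084 g 19.8
1.152 37.79 [ 0.5068 -0.0546  0.2597] F [-4.6 -2.3 -8.2] w 0.0078 g 20.4
0.96 38.45 [ 0.5168 -0.0122  0.2347] F [-6.4 -4.  -8.8] w 0.0073 g 20.4
0.93 38.87 [ 0.5183 -0.0062  0.2303] F [-7.1 -3.6 -8.7] w 0.0076 g 20.4
0.91 39.19 [ 0.5193 -0.0021  0.2272] F [-5.7 -4.  -8. ] w 0.0077 g 20.4
0.89 39.52 [0.5203 0.002  0.2239] F [-6.4 -2.7 -8.1] w 0.0078 g 20.4
0.88 39.77 [0.5208 0.0039 0.2223] F [-7.5 -3.9 -6.4] w 0.0079 g 20.3
```

```bash
python3 - <<'E'
from h import *
for th in np.arange(.87,.80,-.01):
    manip.move_linear(tcp(hpt(th,.265)),rate=.02); manip.dwell(.1); s=f(round(th,3))
    F=s['contact_force']
    if F[2]>1 or np.abs(F).max()>20: print('seated?'); break
E
```

```text
0.87 40.15 [0.5213 0.0059 0.2207] F [-6.5 -4.4 -6.9] w 0.0076 g 20.3
0.86 40.53 [0.5218 0.0077 0.2192] F [-6.2 -3.8 -6.8] w 0.0079 g 20.3
0.85 40.92 [0.5222 0.0092 0.2178] F [-8.3 -5.8 -4.2] w 0.0077 g 20.2
0.84 41.3 [0.5225 0.0104 0.2167] F [-9.2 -8.1 -1.9] w 0.0075 g 19.9
0.83 41.68 [0.5229 0.0114 0.2157] F [-11.6 -10.9   1.3] w 0.0076 g 19.6
seated?
```

Fz rises from θ≈0.855, so the rod is taking the load. I'll look before letting go.

```bash
python3 - <<'E'
from h import *
c=cap('scene'); d=cap('side')
a=cv2.resize(c['image'][130:280,290:430],(400,428)); b=cv2.resize(d['image'][130:250,290:410],(400,400))
im=np.zeros((428,800,3),np.uint8); im[:,:400]=a; im[:400,400:]=b; cv2.imwrite('pics/s5.png',im)
tip=PV+.106*(np.cos(1.885)*EY+np.sin(1.885)*EZ)
for n,q,o,s in ((c,'scene',(290,130,0),2.857),(d,'side',(290,130,400),3.333)):
    P=n['intrinsics']@np.linalg.inv(n['T'])[:3]
    for k,x in dict(tip=tip,piv=PV).items(): y=P@np.r_[x,1]; y=y[:2]/y[2]; print(q,k,(y-o[:2])*s+[o[2],0])
E
```

```text
scene tip [277.41912241 139.75594802]
scene piv [239.57140975 254.72195127]
side tip [633.31712583 114.31709439]
side piv [608.49376726 251.2931736 ]
```

View pics/s5.png

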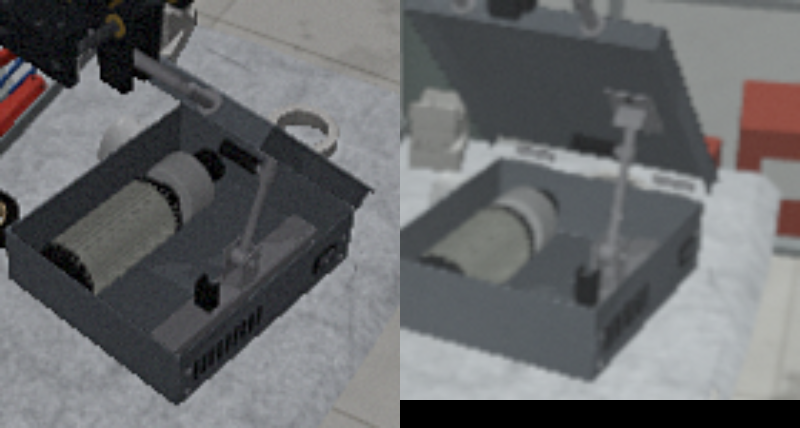

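The side view shows the tip seated in the socket at about (632,105), with the rod leaning. I'll relieve the load, release, retreat straight up and check.

```bash
python3 - <<'E'
from h import *
manip.move_linear(tcp(hpt(.85,.265)),rate=.02); manip.dwell(.2); s=f('relieved')
manip.set_gripper(.026); manip.dwell(.4); s=f('open')
manip.move_linear(s['tool_pos']+.05*EZ,rate=.06); f('up')
manip.move_linear(s['tool_pos']+.18*EZ,rate=.15); f('clear')
manip.dwell(.5)
c=cap('scene'); d=cap('side')
a=cv2.resize(c['image'][130:280,290:430],(400,428)); b=cv2.resize(d['image'][110:250,290:410],(400,467))
im=np.zeros((467,800,3),np.uint8); im[:428,:400]=a; im[:,400:]=b; cv2.imwrite('pics/s6.png',im)
# hood angle from depth of the hood's top seen by scene/side camera
for n in (c,d):
    V,U=np.mgrid[0:400,0:640]; z=n['z_map'];k=n['intrinsics']
    P=np.stack([(U-k[0,2])/k[0,0]*z,(V-k[1,2])/k[1,1]*z,z],-1)@n['T'][:3,:3].T+n['T'][:3,3]
    Q=(P-H)[z>.2]; e,y,h=Q@EX,Q@EY,Q[:,2]; r=np.hypot(y,h); t=np.arctan2(h,y)
    m=(abs(e)<.09)&(r>.1)&(r<.215)&(t>.4)&(t<1.5)&(y>0)
    m&=(e>.0); A=np.polyfit(y[m],h[m],1); print(m.sum(),'slope angle',np.arctan(A[0]),'med',np.median(t[m]))
    b=(r>.25)&(r<.28)&(abs(e)<.04)&(t>.4)&(t<1.4); print('handle angle',b.sum(),np.median(t[b]) if b.any() else None)
E
```

```text
relieved 42.4 [0.5223 0.0093 0.2177] F [-7.7 -4.5 -6.1] w 0.0075 g 20.2
open 43.26 [0.5237 0.0115 0.218 ] F [-0.1  0.1 -0.4] w 0.0261 g 0.0
up 44.24 [0.5234 0.0115 0.2675] F [-0.  -0.5 -0.6] w 0.0262 g 0.0
clear 45.26 [0.5232 0.0115 0.3967] F [-0.7 -0.7 -0.3] w 0.0262 g 0.0Traceback (most recent call last):
  File "<stdin>", line 16, in <module>
    raise TypeError("expected non-empty vector for x")
TypeError: expected non-empty vector for x
```

View pics/s6.png

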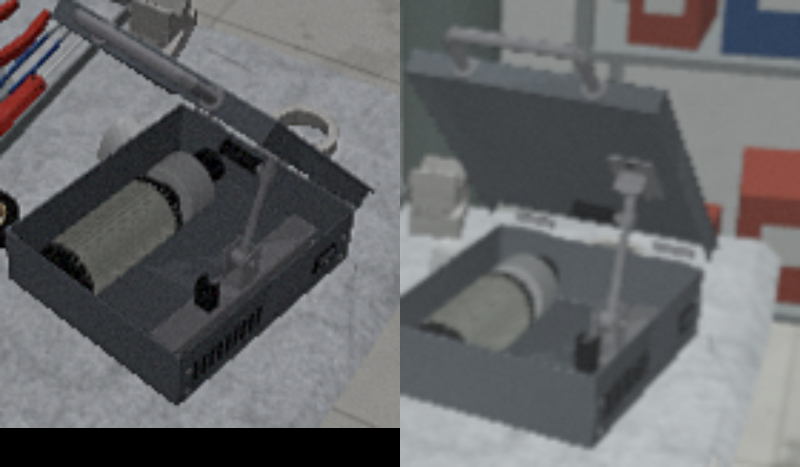

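The final view shows the hood standing half open on the rod. The tip is in the socket at (628,178), the gripper is clear, and the surroundings are unmoved, so I'm handing it in.

```bash
python3 -c "
from h import *
print(order.close_job()); f()"
```

```text
the job is handed in; nothing more can be done
None
the job is handed in; nothing more can be done
```

The job is handed in at about 46 s of the 72 s: in the last pictures the hood rests half open on the prop rod with its tip in the socket, the gripper is clear and the things around the box look unmoved, but my check of the exact hood angle failed and no verdict was returned.

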